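Gather the closed reagents into the carrier

TASK

The run is over and the reagents go back to the cold store: gather the four closed containers (the jar with its lid on, the capped round bottle, the capped flat bottle and the small capped vial) into the carrier tray, each standing on the bottom of the recess made for its own shape and size. Set them down rather than dropping them and do not tip any over. Leave the open jar and the open bottle, which are used up, standing where they are.

Things in the scene. Friction and masses are not known exactly. Their poses are not given: they have to be found in the camera images.
- jar: the closed jar: milky white plastic, wide, body 58 mm across and 47 mm high with a paper band, black screw lid 62 mm across on top (from 50 to 65 mm above the bench); total height 65 mm, about 0.16 kg. Loose, upright. Origin: centre of its underside, z up.
- bottle: the capped round bottle: brown, body 42 mm across up to 50 mm, shoulder, black screw cap 28 mm across from 67 to 85 mm; total height 85 mm, about 0.13 kg. Loose, upright. Origin: centre of its underside, z up.
- flat_bottle: the capped flat bottle: milky white, body of rectangular plan 64 mm (its x) by 34 mm (its y) and 58 mm high with a paper band, black screw cap 28 mm across in the middle, top at 82 mm; about 0.14 kg. Loose, upright, any yaw. Origin: centre of its underside, z up.
- vial: the small capped vial: brown, body 26 mm across, black cap 26 mm across from 44 to 60 mm; total height 60 mm, about 0.045 kg. Loose, upright. Origin: centre of its underside, z up.
- insert_jar: lift-out insert in the carrier tray: dark grey block 98 x 98 x 22 mm with one round, 74 mm wide recess in the middle of its top, 15 mm deep, pale floor, for the jar. Origin: centre of its underside, 4 mm above the bench; recess floor 7 mm and top 22 mm above the origin, z up. Largest round recess. The fixed bare-metal tray is 216 mm square with an 18 mm carrying lip on two sides, rim 25 mm above the bench, 1 mm below the insert tops.
- insert_bottle: lift-out insert in the carrier tray: dark grey block 98 x 98 x 22 mm with one round, 58 mm wide recess in the middle of its top, 15 mm deep, pale floor, for the round bottle. Origin: centre of its underside, 4 mm above the bench; recess floor 7 mm and top 22 mm above the origin, z up. Middle-sized round recess. The four inserts lie two by two, 102 mm between centres, in any arrangement.
- insert_flat: lift-out insert in the carrier tray: dark grey block 98 x 98 x 22 mm with one rectangular, 80 mm (its x) by 50 mm (its y) recess in the middle of its top, 15 mm deep, pale floor, for the flat bottle. Origin: centre of its underside, 4 mm above the bench; recess floor 7 mm and top 22 mm above the origin, z up. All four inserts have the tray's yaw.
- insert_vial: lift-out insert in the carrier tray: dark grey block 98 x 98 x 22 mm with one round, 42 mm wide recess in the middle of its top, 15 mm deep, pale floor, for the vial. Origin: centre of its underside, 4 mm above the bench; recess floor 7 mm and top 22 mm above the origin, z up. Smallest round recess.
- open_jar: look-alike to leave alone: the same milky jar without a lid, empty, a hollow mouth 53 mm across at the top, body 58 mm, height 61 mm. Loose, upright. Origin: centre of its underside, z up.
- open_bottle: look-alike to leave alone: the same brown round bottle without its cap, a narrow bare neck 22 mm across with an open mouth, body 42 mm, height 80 mm. Loose, upright. Origin: centre of its underside, z up. Not listed, among the containers: a culture dish, a timer and a tape roll, all under 20 mm high. Neighbours stand at least 90 mm apart, centre to centre.
Mind the look-alikes: they are no part of the job. What is shaped like the insert_vial but green or orange is not meant.

How it is judged:
At the end, for the whole second after the job is handed in: Jar, round bottle, flat bottle and vial each stand upright (within 8 degrees), at rest on the floor of the recess of their own insert (centres within 13 mm, underside within 4 mm of the recess floor); the open jar and open bottle stand upright within 20 mm of where they were (horizontal distance between jar and insert_jar below 0.013 m and z of jar in the frame of insert_jar between 0.003 and 0.011 m and angle between each of jar, bottle, flat_bottle, vial, open_jar, open_bottle's own z axis and vertical below 0.15 rad and linear speed of each of jar, bottle, flat_bottle, vial below 0.03 m/s and horizontal distance between bottle and insert_bottle below 0.013 m and z of bottle in the frame of insert_bottle between 0.003 and 0.011 m and horizontal distance between flat_bottle and insert_flat below 0.013 m and z of flat_bottle in the frame of insert_flat between 0.003 and 0.011 m and horizontal distance between vial and insert_vial below 0.013 m and z of vial in the frame of insert_vial between 0.003 and 0.011 m and distance of each of open_jar, open_bottle from where it was at the start of the episode below 0.02 m); the robot touches nothing.
It fails at once if a closed container is tipped over (more than about 35 degrees) (angle between any of jar, bottle, flat_bottle, vial's own z axis and vertical above 0.6 rad).
It fails at once if a closed container is dropped (falls free by more than about 25 mm) ((linear speed of jar above 0.7 m/s and contact force between jar and anything else below 0.01 N) or (linear speed of bottle above 0.7 m/s and contact force between bottle and anything else below 0.01 N) or (linear speed of flat_bottle above 0.7 m/s and contact force between flat_bottle and anything else below 0.01 N) or (linear speed of vial above 0.7 m/s and contact force between vial and anything else below 0.01 N)).
It fails at once if the open jar, which is to be left, is shifted more than 20 mm or tipped (distance of open_jar from where it was at the start of the episode above 0.02 m or angle between open_jar's own z axis and vertical above 0.3 rad).
It fails at once if the open round bottle, which is to be left, is shifted more than 20 mm or tipped (distance of open_bottle from where it was at the start of the episode above 0.02 m or angle between open_bottle's own z axis and vertical above 0.3 rad).
It also fails if it takes over 125 s, if anything falls off the work surface, if the arm or the gripper's body presses on something with over 40 N, if the wrist force passes 120 N, or if a joint passes its speed limit or range.

ROBOT

A 7-joint arm with a two-finger parallel gripper is mounted at the origin on the work surface. World frame = base frame: x ahead of the robot, y to its left, z up, the work surface at z = 0. Lengths are in m, angles in rad, forces in N, time in s.
With the tool pointing down it reaches from about 0.425 to 0.925 m from the base axis. Payload 6.8 kg.
Tool frame: the origin (TCP) lies at the very end of the fingers, on their centre line; the grasp point (between the pads) lies r.grip_depth behind it (r.grip_depth is the distance from the TCP to the grasp point, in m); z points along the fingers, x is the direction in which the jaws open and shut, and the axes are right-handed (so a half turn about z gives the same grasp; the last joint's range is limited). The gripper opens to 85 mm and grips with 20 to 120 N. Pads are 22 mm wide; open, the fingers measure 114 mm over their backs; the gripper's body (76 mm by 85 mm) begins 54 mm behind the grasp point. The pads swing forward as they close: fully open they stand 13 mm farther back than shut.
Start: joints at [-1.248, 0.477, 0.022, 1.555, -0.011, 1.109, -0.083], TCP at [0.282, 0.613, 0.231] pointing down, gripper open.
Joint ranges: [-2.96, 2.96], [-0.34, 2.1], [-1.41, 1.46], [0.24, 2.44], [-1.37, 4.51], [0.17, 1.92], [-2.96, 2.96]. Speed limits (rad/s): [2.39, 2.39, 3.14, 3.14, 3.14, 3.14, 3.14].

INTERFACE

Orientations are given as a rotation vector (axis times angle).
In Python, from bench import readout, grab_frame, workorder, r gives the robot as it stands.
- The arm moves only by the shell command python3 -m handwheel 'ROWS' [FORCE]. ROWS is text: rows parted by semicolons, each of 7 numbers parted by spaces: the shift along the tool's x, y, z in mm, then the turn, a rotation vector about the tool's x, y, z in degrees, then the finger opening in mm, from 0 to 85.4. A call has 1 to 12 rows; each row is the pose to reach, as a shift and turn from the pose commanded when the call began, along the tool's axes at that moment; what a row does not reach only later rows make up. A row lasts 1/8 s, in which the tool goes at most 62.5 mm and 10.7 degrees, less where a joint would pass 70% of its speed; a pose out of reach is approached as far as the arm can. A call with a gripper value outside its range is refused whole. The fingers move at their own pace and stop on an object; FORCE is the grip in N (left out, the last holds). Time passes only in rows, so rows that repeat a pose let the fingers close. It gives the time, the measured TCP pose, the force and the opening at its end, in the units of the state.
- readout.get_obs(): the state, without advancing time (a new reading comes with each control period).
- grab_frame(name): name is "scene" or "top"; returns a dict with "pixels" (400x640x3 uint8, red, green, blue), "fx", "fy", "cx", "cy" (pixels), "rvec" (rotation vector, rad) and "tvec" (3), from world to camera coordinates, as OpenCV has them. Camera axes: x right, y down, z forward; pixel columns grow to the right and rows downward; lengths in m; the calibration is good to about 2 mm. A picture is of the moment at which its call begins. There is no depth.
- workorder.hand_in(): hands the job in, once; it reports no verdict.
The state is a dict: "clock": time; "joints": joint angles; "qvel": joint speeds; "tau": joint torques, N m; "tcp_pos": TCP position; "orientation": TCP orientation; "contact_force": force on the tool from outside, world axes, zero at the start; "moment": the same for the moment, N m; "grip_width": finger opening in m.
Only numpy, scipy, OpenCV 4.12 (cv2) and the standard library are available. Lean on these libraries where they do the work, as an engineer would, in place of code of your own. Each camera call takes 0.05 s, during which the arm holds its last target.

## Working session

There is one attempt and no reset: what is moved stays moved. The work goes in short steps, Python scripts to look and compute and a shell command to move; the robot and the scene stay as the last step left them, time stands still between calls to the robot, and variables do not carry over. Pictures are saved under pics/ and viewed, and the job is handed in when it is done.

```bash
ls; mkdir -p pics; python3 - <<'E'
from bench import readout, grab_frame, workorder, r
import cv2
print(r.grip_depth); print(readout.get_obs())
for n in ("scene","top"):
    f=grab_frame(n); cv2.imwrite(f"pics/{n}0.png",f["pixels"][:,:,::-1]); print(n,{k:f[k] for k in f if k!="pixels"})
E
```

```text
pics
0.0187
{'clock': 0.0, 'joints': array([-1.24810936,  0.47782501,  0.02232148,  1.55645193, -0.01149183,
        1.10927992, -0.08307377]), 'qvel': array([-5.47621761e-04,  1.79610286e-04, -2.49113463e-04, -7.39199533e-04,
       -1.77727788e-03,  4.19616388e-04,  1.41855850e-05]), 'tau': array([ 4.80969484e-04, -5.96436560e+01,  1.60748273e+00, -2.81213003e+01,
        1.23531074e-02,  9.01639927e-03, -9.01279606e-06]), 'tcp_pos': array([0.28163   , 0.61279323, 0.23030845]), 'orientation': array([ 2.64391541e+00,  1.69481035e+00, -2.30533482e-03]), 'contact_force': array([ 0.27303263, -0.08744103,  0.29149186]), 'moment': array([ 0.02656241, -0.0316257 , -0.02864337]), 'grip_width': 0.08566205138171967}
scene {'fx': 454.557098720419, 'fy': 454.557098720419, 'cx': 321.03590482128965, 'cy': 196.47315241629886, 'rvec': array([ 1.50547365,  1.83050924, -0.96127998]), 'tvec': array([ 0.10120314, -0.22901533,  1.52125763])}
top {'fx': 369.7189769994505, 'fy': 369.7189769994505, 'cx': 316.49286371556224, 'cy': 202.65909622456954, 'rvec': array([ 2.16687471, -2.15194128,  0.09500949]), 'tvec': array([-0.0148526 ,  0.4845416 ,  0.94948846])}
```

View pics/scene0.png

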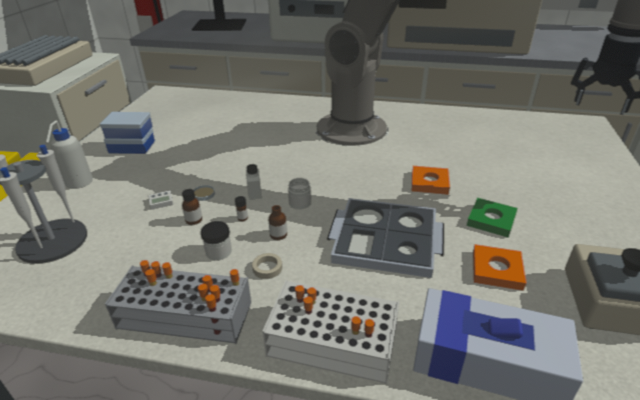

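View pics/top0.png

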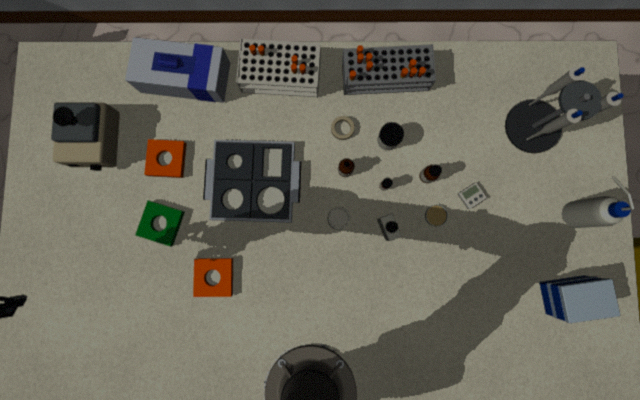

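Scene view: lidded black-topped jar (216,240), capped bottle (192,207), short vial (241,209), flat bottle (253,182), open jar (299,193), brown bottle with bare neck (278,223), tray (388,235). Now a close crop of the candidates in both views, plus the tray.

```bash
python3 - <<'E'
import cv2,numpy as np
a=cv2.imread("pics/top0.png")[100:250,200:480]; b=cv2.imread("pics/scene0.png")[150:290,130:460]
a=cv2.resize(a,None,fx=2.8,fy=2.8,interpolation=cv2.INTER_CUBIC); b=cv2.resize(b,None,fx=2.4,fy=2.4,interpolation=cv2.INTER_CUBIC)
cv2.imwrite("pics/crop_top.png",np.clip(a*1.6,0,255).astype(np.uint8));cv2.imwrite("pics/crop_scene.png",b)
E
```

```text
(no output)
```

View pics/crop_top.png

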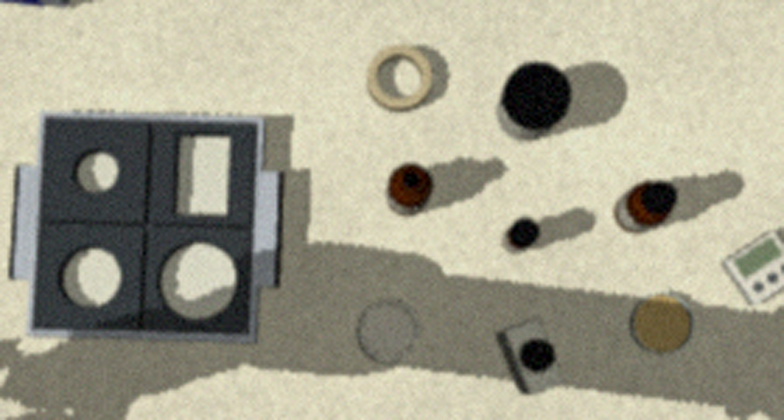

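View pics/crop_scene.png

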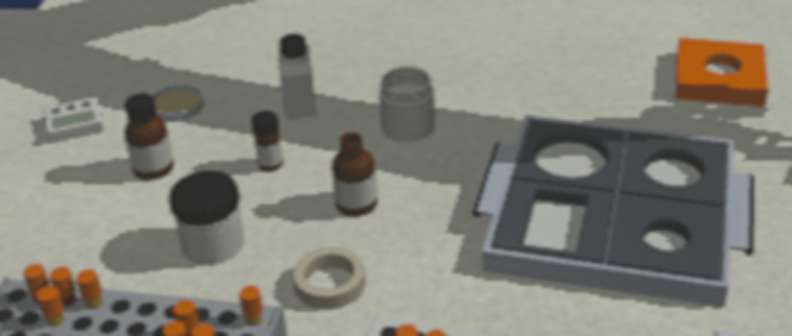

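Candidates (top pixels): jar with black lid (391,134) vs. open jar (338,217) without lid; capped bottle (430,173, wide black cap) vs. open bottle (346,167, bare neck); vial (386,183); flat bottle (390,227); green/orange blocks outside the tray are decoys. Recesses: vial upper left, flat upper right, bottle lower left, jar lower right. Now I measure.

```bash
cat > h.py <<'E'
import cv2,numpy as np
from scipy.spatial.transform import Rotation as R
from bench import readout, grab_frame, workorder, r
def cast(f,uv,z):
    Rm=cv2.Rodrigues(f["rvec"])[0]; K=np.array([[f["fx"],0,f["cx"]],[0,f["fy"],f["cy"]],[0,0,1]])
    uv=np.atleast_2d(uv).astype(float); d=(Rm.T@np.linalg.inv(K)@np.c_[uv,np.ones(len(uv))].T).T
    c=-Rm.T@f["tvec"]; return c+d*((z-c[2])/d[:,2])[:,None]
def proj(f,P):
    K=np.array([[f["fx"],0,f["cx"]],[0,f["fy"],f["cy"]],[0,0,1]])
    return cv2.projectPoints(np.atleast_2d(P).astype(float),f["rvec"],f["tvec"],K,None)[0][:,0]
def blob(f,m,seed,rad):
    w=np.zeros(m.shape,np.uint8); cv2.circle(w,seed,rad,1,-1)
    m=(m.astype(np.uint8)&w); n,l,s,c=cv2.connectedComponentsWithStats(m); i=1+np.argmax(s[1:,4]); return l==i
E
python3 - <<'E'
from h import *
f=grab_frame("top"); p=f["pixels"].astype(int); mx=p.max(2)
for n,s,z,d in (("jar",(391,134),.065,62),("bottle",(433,172),.085,28),("flat",(392,227),.082,28),("vial",(387,182),.060,26)):
    m=blob(f,mx<40,s,22); c=cv2.findContours(m.astype(np.uint8),0,1)[0][0]
    b=m.nonzero(); uv=(b[1].mean(),b[0].mean()); (ex,ey),rr=cv2.minEnclosingCircle(c)
    print(n,uv,(ex,ey),2*rr,"area-d mm",2*np.sqrt(m.sum()/np.pi)*(.95-z)/370*1000,cast(f,[uv,(ex,ey)],z).round(4).tolist())
d=((mx<95)&(p.max(2)-p.min(2)<30)); m=blob(f,d,(253,181),75)
c=max(cv2.findContours(m.astype(np.uint8),0,1)[0],key=cv2.contourArea)
g=c[:,0]; 
rect=cv2.minAreaRect(cast(f,g,.026)[:,:2].astype(np.float32)); print("dark rect",rect)
cs,h=cv2.findContours(m.astype(np.uint8),cv2.RETR_CCOMP,1)
for k,cc in enumerate(cs):
    if h[0][k][3]>=0 and cv2.contourArea(cc)>60:
        P=cast(f,cc[:,0],.026)[:,:2].astype(np.float32); print("hole",cv2.minAreaRect(P), cc[:,0].mean(0))
c=np.repeat(np.repeat(p[200:250,365:415],12,0),12,1); cv2.imwrite("pics/flat0.png",np.clip(c*1.6,0,255)[:,:,::-1].astype(np.uint8))
cv2.imwrite("pics/mask.png",np.kron(m[130:230,190:310].astype(np.uint8)*255,np.ones((5,5),np.uint8)))
E
```

```text
jar (np.float64(391.392776523702), np.float64(134.1783295711061)) (391.5, 134.0) 24.186973571777344 area-d mm 56.806557160320715 [[0.6586, -0.2034, 0.065], [0.6591, -0.2036, 0.065]]
bottle (np.float64(432.88524590163934), np.float64(171.68852459016392)) (432.5, 171.5) 17.720245361328125 area-d mm 35.68576305789155 [[0.5574, -0.301, 0.085], [0.5579, -0.3001, 0.085]]
flat (np.float64(391.4144144144144), np.float64(226.5855855855856)) (391.5, 226.5) 12.083246231079102 area-d mm 27.889103230268095 [[0.4207, -0.1971, 0.082], [0.4209, -0.1973, 0.082]]
vial (np.float64(386.70238095238096), np.float64(183.26190476190476)) (386.75, 183.375) 10.854347229003906 area-d mm 24.876139577218947 [[0.5318, -0.1907, 0.06], [0.5315, -0.1908, 0.06]]
dark rect ((0.500920832157135, 0.1385524570941925), (0.29889950156211853, 0.35529273748397827), 0.18227899074554443)
hole ((0.4950861632823944, 0.2050655633211136), (0.04953622445464134, 0.04657624661922455), 46.24406433105469) [234.61538462 198.09615385]
hole ((0.4963679611682892, 0.1062464714050293), (0.056811098009347916, 0.0596931055188179), 45.76604461669922) [272.30645161 197.29032258]
hole ((0.5610933303833008, 0.047591499984264374), (0.08628740906715393, 0.02398058958351612), 0.7307267785072327) [294.27027027 174.09459459]
hole ((0.5968137383460999, 0.20218762755393982), (0.03562870994210243, 0.02687953971326351), 1.6604684591293335) [236.90909091 160.66666667]
hole ((0.5924006700515747, 0.10152984410524368), (0.039064206182956696, 0.07925932854413986), 87.48664093017578) [274.64556962 162.18987342]
```

View pics/flat0.png

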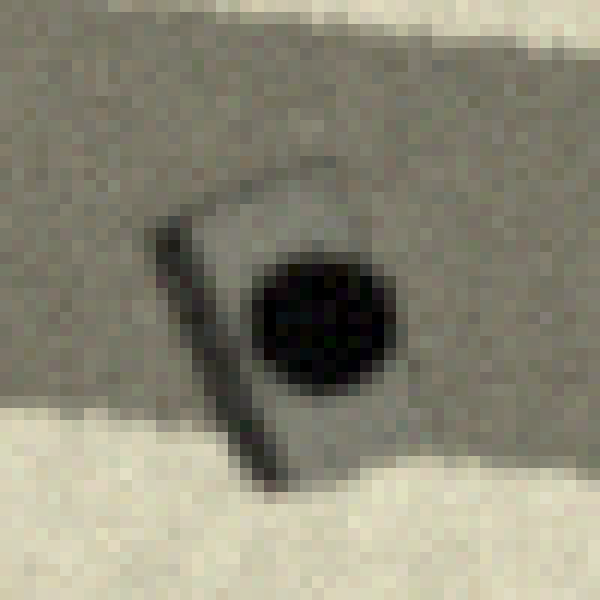

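View pics/mask.png

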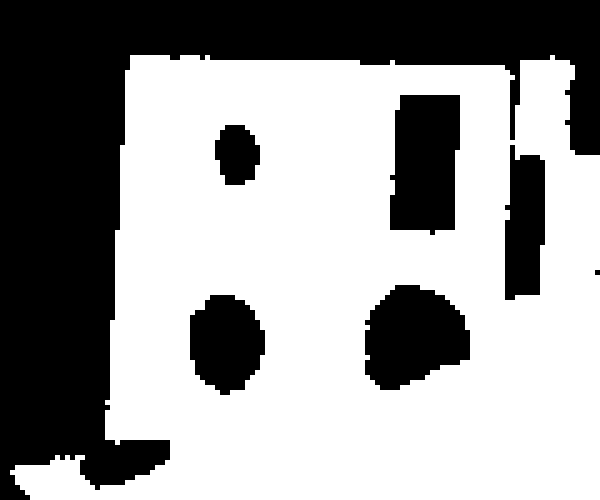

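```bash
python3 - <<'E'
from h import *
f=grab_frame("top"); p=f["pixels"].astype(int); mx=p.max(2)
print("samples", p[181,253],p[150,253],p[190,215],p[205,290], p[215,320],p[172,433],p[170,428])
d=(p[:,:,2]>=p[:,:,0])&(mx<75); m=blob(f,d,(253,181),62)
m=cv2.morphologyEx(m.astype(np.uint8),cv2.MORPH_OPEN,np.ones((3,3)))
c=max(cv2.findContours(m,0,1)[0],key=cv2.contourArea)
P=cast(f,c[:,0],.026)[:,:2]; rect=cv2.minAreaRect(P.astype(np.float32)); print("dark rect",rect)
cs,h=cv2.findContours(m,cv2.RETR_CCOMP,1)
for k,cc in enumerate(cs):
    if h[0][k][3]>=0 and cv2.contourArea(cc)>40:
        (x,y),s,a=cv2.minAreaRect(cast(f,cc[:,0],.026)[:,:2].astype(np.float32)); print("hole",x,y,s,a, cc[:,0].mean(0))
cv2.imwrite("pics/mask2.png",np.kron(m[130:230,190:310]*255,np.ones((5,5),np.uint8)))
m=blob(f,(mx<40)&(p[:,:,0]-p[:,:,2]<12),(433,171),14);b=m.nonzero();uv=(b[1].mean(),b[0].mean())
print("bottle",uv,2*np.sqrt(m.sum()/np.pi)*.865/370,cast(f,uv,.085))
e=cast(f,[(380.4,217.9),(389.2,240.8)],.058);v=e[1]-e[0];print("flat edge",e,np.degrees(np.arctan2(v[1],v[0])),np.hypot(*v[:2]))
e=cast(f,[(377.8,219.3),(385.6,238.4)],.0);v=e[1]-e[0];print("flat low edge",np.degrees(np.arctan2(v[1],v[0])),np.hypot(*v[:2]))
g=grab_frame("scene"); q=g["pixels"].astype(int)
# scene check of caps: predicted cap-centre pixels
print(proj(g,[[.6588,-.2035,.065],[.5578,-.3005,.085],[.4208,-.1972,.082],[.5317,-.1908,.06]]))
c=np.repeat(np.repeat(q[155:255,175:315],5,0),5,1).astype(np.uint8)[:,:,::-1].copy()
for P in [[.6588,-.2035,.065],[.5578,-.3005,.085],[.4208,-.1972,.082],[.5317,-.1908,.06]]:
    u=(proj(g,P)[0]-[175,155])*5; cv2.circle(c,(int(u[0]),int(u[1])),3,(0,0,255),-1)
cv2.imwrite("pics/sc.png",c)
E
```

```text
samples [38 39 43] [ 7 10 14] [32 39 41] [59 60 60] [77 77 66] [10 14 14] [33  8  0]
dark rect ((0.5412346124649048, 0.15044336020946503), (0.22834236919879913, 0.20984779298305511), 88.60802459716797)
hole 0.49305546283721924 0.21103361248970032 (0.06672678887844086, 0.06137717887759209) 45.84080505371094 [232.13888889 198.91666667]
hole 0.4864920973777771 0.10635446012020111 (0.08939241617918015, 0.0907626822590828) 64.75822448730469 [272.60655738 200.95901639]
hole 0.5942508578300476 0.2088068723678589 (0.04647160694003105, 0.045686814934015274) 1.9221071004867554 [234.12 160.78]
bottle (np.float64(435.25925925925924), np.float64(170.2314814814815)) 0.027414562559742207 [[ 0.56112654 -0.30696343  0.085     ]]
flat edge [[ 0.44340554 -0.17404781  0.058     ]
 [ 0.38594975 -0.19550265  0.058     ]] -159.52362485842778 0.06133089489492452
flat low edge -158.27277862727163 0.05479430425188993
[[215.58943516 228.10177407]
 [192.230299   190.24722909]
 [252.46269846 165.83934798]
 [241.16909467 197.51177463]]
```

View pics/sc.png

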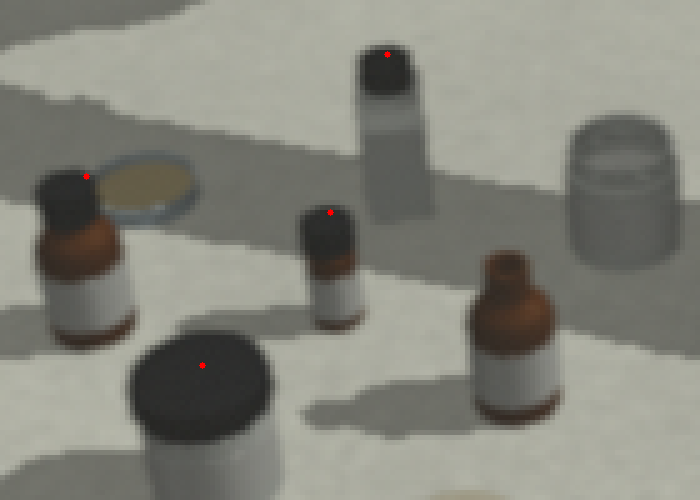

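View pics/mask2.png

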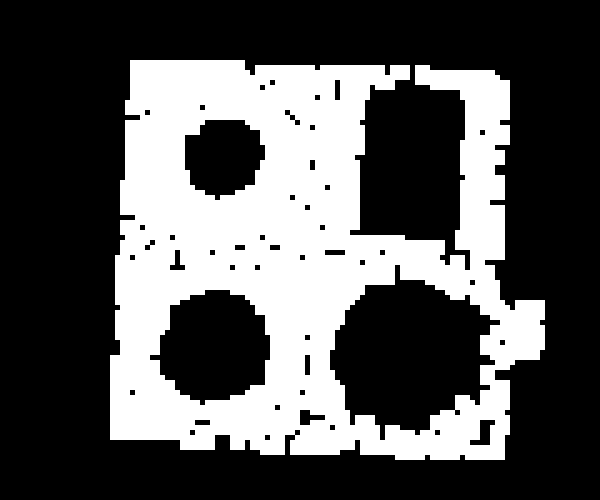

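Caps project well in both views. Quick overlay to verify the tray layout.

```bash
cat >> h.py <<'E'
def delta(x,y,z,yaw):
    o=readout.get_obs(); M=R.from_rotvec(o["orientation"])
    T=R.from_euler("z",yaw,degrees=True)*R.from_euler("x",180,degrees=True)
    s=M.inv().apply(np.array([x,y,z])-o["tcp_pos"])*1000; t=(M.inv()*T).as_rotvec(degrees=True)
    xx=M.as_matrix()[:,0]
    print("t",o["clock"].__round__(2),"tcp",o["tcp_pos"].round(4),"yaw",np.degrees(np.arctan2(xx[1],xx[0])).round(1),"w",round(o["grip_width"]*1000,1),"F",o["contact_force"].round(1))
    print("shift",s.round(1),"turn",t.round(1),"rows>=",np.linalg.norm(s)/62.5)
E
python3 - <<'E'
from h import *
f=grab_frame("top"); p=f["pixels"]
c=np.repeat(np.repeat(p[130:230,195:310],6,0),6,1)[:,:,::-1].copy(); c=np.clip(c*1.5,0,255).astype(np.uint8)
a=np.radians(-1.3); ex=np.array([np.cos(a),np.sin(a)]); ey=np.array([-ex[1],ex[0]])
C=np.array([.5431,.1588])
t=np.linspace(0,2*np.pi,60)
def dr(P,z,col):
    u=((proj(f,np.c_[P,np.full(len(P),z)])-[195,130]+.5)*6).astype(np.int32); cv2.polylines(c,[u],True,col)
for n,sx,sy,d in (("vial",1,1,42),("flat",1,-1,0),("bottle",-1,1,58),("jar",-1,-1,74)):
    q=C+.051*sx*ex+.051*sy*ey; print(n,q)
    sq=lambda X,Y:np.array([q+i*X*ex+j*Y*ey for i,j in((1,1),(1,-1),(-1,-1),(-1,1))])
    dr(sq(.049,.049),.026,(0,255,255))
    P=q+d/2000*np.c_[np.cos(t),np.sin(t)] if d else sq(.04,.025)
    dr(P,.026,(0,0,255)); dr(P,.011,(0,255,0))
cv2.imwrite("pics/tray.png",c)
delta(.659,-.2035,.20,0)
E
```

```text
vial [0.59524393 0.20862982]
flat [0.59292982 0.10665607]
bottle [0.49327018 0.21094393]
jar [0.49095607 0.10897018]
t 0.3 tcp [0.2818 0.6132 0.231 ] yaw 65.3 w 85.4 F [1.3 0.6 1.4]
shift [-584.5  683.8   31.3] turn [ 0.   0.  65.3] rows>= 14.40176975992526
```

View pics/tray.png

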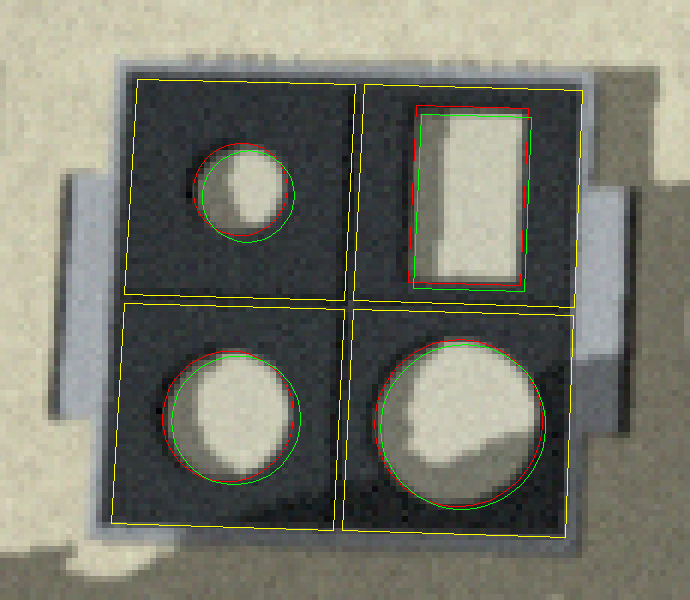

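The overlay fits the tray to about 1 mm (vial recess at crop (240,190), flat (470,195), bottle (230,417), jar (460,425)). Now I move toward the jar at a safe height.

```bash
python3 -m handwheel '-585 684 20 0 0 65.3 85;-585 684 20 0 0 65.3 85;-585 684 20 0 0 65.3 85;-585 684 20 0 0 65.3 85;-585 684 20 0 0 65.3 85;-585 684 20 0 0 65.3 85;-585 684 20 0 0 65.3 85;-585 684 20 0 0 65.3 85;-585 684 20 0 0 65.3 85;-585 684 20 0 0 65.3 85;-585 684 20 0 0 65.3 85;-585 684 20 0 0 65.3 85' 40; python3 -c "
from h import *
delta(.659,-.2035,.12,0)"
```

```text
clock: 1.8
tcp_pos: [0.5969, -0.069, 0.2148]
orientation: [-3.141, -0.002, -0.001]
contact_force: [-0.3, 1.4, 0.9]
grip_width: 0.0851
t 1.8 tcp [ 0.5969 -0.069   0.2148] yaw 0.1 w 85.1 F [-0.3  1.4  0.9]
shift [ 61.9 134.6  94.7] turn [-0.  -0.   0.1] rows>= 2.813995707277055
```

```bash
python3 -m handwheel '62 134.5 95 0 0 0 85;62 134.5 95 0 0 0 85;62 134.5 95 0 0 0 85;62 134.5 95 0 0 0 85;62 134.5 95 0 0 0 85'; python3 -c "
from h import *
delta(.659,-.2035,.035,0)
f=grab_frame('top'); cv2.imwrite('pics/j1.png',cv2.resize(f['pixels'][80:230,330:480,::-1],None,fx=4,fy=4))
f=grab_frame('scene'); cv2.imwrite('pics/j1s.png',cv2.resize(f['pixels'][130:280,130:330,::-1],None,fx=4,fy=4))"
```

```text
clock: 2.42
tcp_pos: [0.6582, -0.2014, 0.1195]
orientation: [-3.141, -0.001, 0.0]
contact_force: [-0.4, 0.6, -0.6]
grip_width: 0.0851
t 2.42 tcp [ 0.6582 -0.2014  0.1195] yaw 0.0 w 85.1 F [-0.4  0.6 -0.6]
shift [ 0.8  2.2 84.5] turn [-0.  0.  0.] rows>= 1.3526610091235711
```

View pics/j1.png

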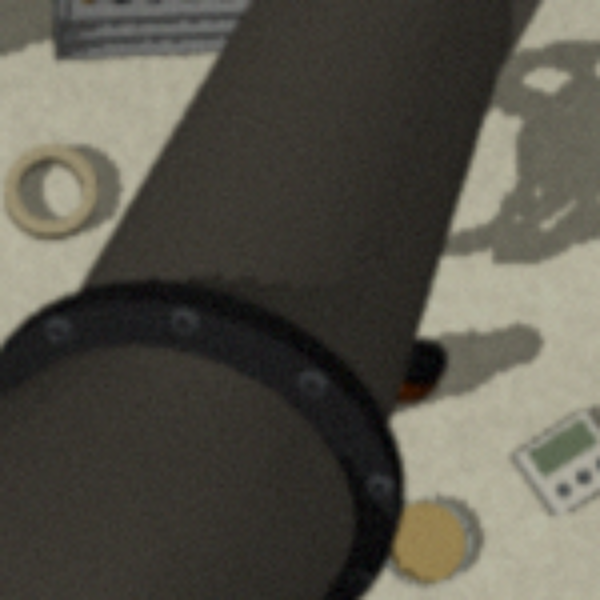

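View pics/j1s.png

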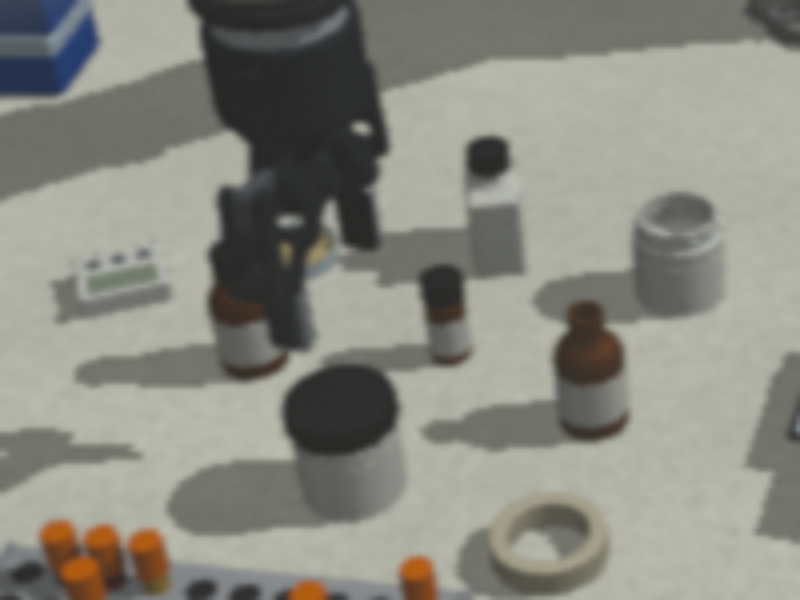

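Scene crop shows the open fingers (tips at (292,345) and (355,245)) straddling the lid (340,405), consistent with being straight above it. Descend and grip.

```bash
python3 -m handwheel '1 2 20 0 0 0 85;1 2 40 0 0 0 85;1 2 60 0 0 0 85;1 2 75 0 0 0 85;1 2 84 0 0 0 85;1 2 84 0 0 0 85;1 2 84 0 0 0 50;1 2 84 0 0 0 50;1 2 84 0 0 0 50;1 2 84 0 0 0 50;1 2 84 0 0 0 50' 40; python3 -c "
from h import *
delta(.659,-.2035,.035,0)"
```

```text
clock: 3.9
tcp_pos: [0.6601, -0.2043, 0.0369]
orientation: [3.141, 0.0, 0.003]
contact_force: [-0.1, 0.4, 5.6]
grip_width: 0.0608
t 3.9 tcp [ 0.6601 -0.2043  0.0369] yaw 0.0 w 60.8 F [-0.1  0.4  5.6]
shift [-1.1 -0.8  1.9] turn [ 0.  -0.1  0. ] rows>= 0.03665121307529054
```

```bash
python3 -m handwheel '0 0 -10 0 0 0 50;0 0 -20 0 0 0 50;0 0 -45 0 0 0 50;0 0 -75 0 0 0 50;0 0 -105 0 0 0 50;0 0 -120 0 0 0 50;0 0 -120 0 0 0 50' 40; python3 -c "
from h import *
delta(.491,.109,.155,0)
f=grab_frame('scene'); cv2.imwrite('pics/j2s.png',cv2.resize(f['pixels'][100:280,130:330,::-1],None,fx=3,fy=3))"
```

```text
clock: 4.78
tcp_pos: [0.6596, -0.2041, 0.1566]
orientation: [3.141, 0.0, 0.003]
contact_force: [-0.3, -0.1, -0.7]
grip_width: 0.0607
t 4.78 tcp [ 0.6596 -0.2041  0.1566] yaw 0.0 w 60.7 F [-0.3 -0.1 -0.7]
shift [-168.5 -313.1    1.2] turn [ 0.  -0.1  0. ] rows>= 5.689811558560305
```

View pics/j2s.png

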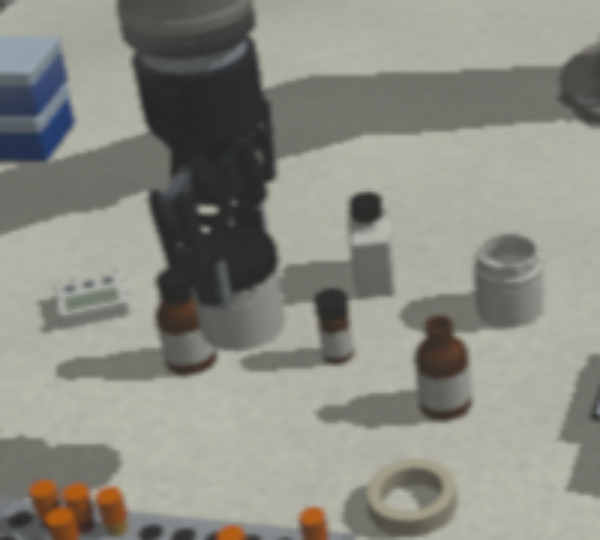

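The jar (crop (240,300)) hangs upright in the fingers. Carry it over its recess.

```bash
python3 -m handwheel '-12 -22 0 0 0 0 50;-34 -63 0 0 0 0 50;-56 -104 0 0 0 0 50;-78 -145 0 0 0 0 50;-100 -186 0 0 0 0 50;-122 -227 0 0 0 0 50;-144 -268 0 0 0 0 50;-160 -297 0 0 0 0 50;-168 -313 0 0 0 0 50;-168 -313 0 0 0 0 50;-168 -313 0 0 0 0 50;-168 -313 0 0 0 0 50' 40; python3 -c "
from h import *
delta(.491,.109,.046,0)
f=grab_frame('scene'); cv2.imwrite('pics/j3s.png',cv2.resize(f['pixels'][130:280,300:500,::-1],None,fx=3,fy=3))"
```

```text
clock: 6.32
tcp_pos: [0.4914, 0.1078, 0.1554]
orientation: [3.141, -0.003, -0.0]
contact_force: [0.4, -0.5, -1.3]
grip_width: 0.0606
t 6.33 tcp [0.4914 0.1078 0.1554] yaw -0.1 w 60.6 F [ 0.4 -0.5 -1.3]
shift [ -0.4  -1.3 109.4] turn [ 0.   0.  -0.1] rows>= 1.7511448838893648
```

View pics/j3s.png

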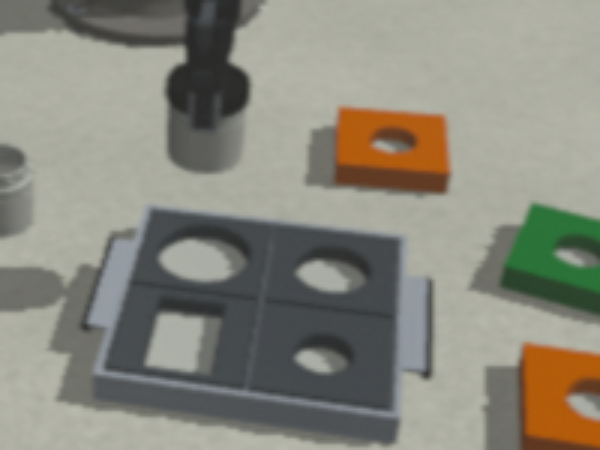

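Jar bottom (205,165) sits straight above the large recess (205,258). Lower.

```bash
python3 -m handwheel '0 -1 15 0 0 0 50;0 -1 40 0 0 0 50;0 -1 65 0 0 0 50;0 -1 85 0 0 0 50;0 -1 95 0 0 0 50;0 -1 101 0 0 0 50;0 -1 104 0 0 0 50;0 -1 106 0 0 0 50;0 -1 106 0 0 0 50;0 -1 106 0 0 0 50' 40; python3 -c "
from h import *
delta(.491,.109,.048,0)"
```

```text
clock: 7.62
tcp_pos: [0.4913, 0.1101, 0.0499]
orientation: [-3.141, -0.001, -0.001]
contact_force: [0.1, 0.1, -0.8]
grip_width: 0.0611
t 7.62 tcp [0.4913 0.1101 0.0499] yaw 0.0 w 61.1 F [ 0.1  0.1 -0.8]
shift [-0.3  1.1  1.9] turn [-0. -0.  0.] rows>= 0.03594117076366178
```

```bash
python3 -m handwheel '0 1 1 0 0 0 50;0 1 2 0 0 0 50;0 1 3 0 0 0 50;0 1 3 0 0 0 50' 40; python3 -c "
from h import *
delta(.491,.109,.048,0)
f=grab_frame('scene'); cv2.imwrite('pics/j4s.png',cv2.resize(f['pixels'][130:280,300:500,::-1],None,fx=3,fy=3))"
```

```text
clock: 8.12
tcp_pos: [0.4911, 0.109, 0.0477]
orientation: [-3.141, 0.0, 0.0]
contact_force: [-4.6, -0.3, 16.1]
grip_width: 0.0606
t 8.12 tcp [0.4911 0.109  0.0477] yaw -0.0 w 60.6 F [-4.6 -0.3 16.1]
shift [-0.1 -0.  -0.3] turn [-0.  0. -0.] rows>= 0.005210512553308073
```

View pics/j4s.png

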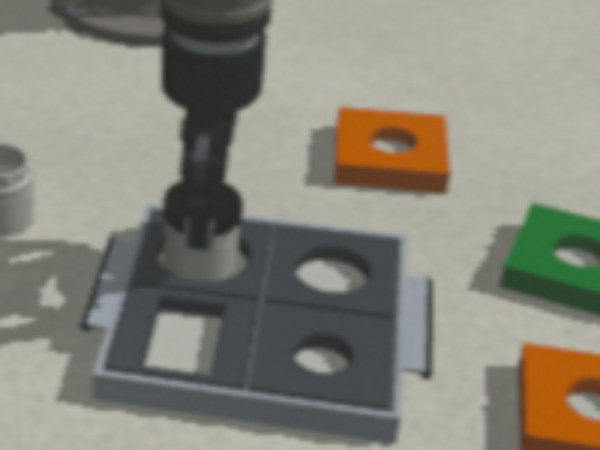

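Floor contact (16 N) at the expected height; the jar is in its recess. Release and rise.

```bash
python3 -m handwheel '0 0 -1 0 0 0 60;0 0 -1 0 0 0 70;0 0 -1 0 0 0 85;0 0 -1 0 0 0 85;0 0 -1 0 0 0 85;0 0 -20 0 0 0 85;0 0 -50 0 0 0 85;0 0 -90 0 0 0 85;0 0 -130 0 0 0 85;0 0 -150 0 0 0 85;0 0 -150 0 0 0 85' 40; python3 -c "
from h import *
delta(.532,-.191,.12,0)
f=grab_frame('scene'); cv2.imwrite('pics/j5s.png',cv2.resize(f['pixels'][130:280,300:500,::-1],None,fx=3,fy=3))
f=grab_frame('top'); cv2.imwrite('pics/j5.png',f['pixels'][:,:,::-1])"
```

```text
clock: 9.55
tcp_pos: [0.492, 0.1094, 0.1979]
orientation: [-3.14, -0.001, -0.005]
contact_force: [0.0, -0.4, -0.4]
grip_width: 0.0846
t 9.55 tcp [0.492  0.1094 0.1979] yaw 0.0 w 84.6 F [ 0.  -0.4 -0.4]
shift [ 39.7 300.5  77.5] turn [-0.1 -0.2  0. ] rows>= 5.006519288240289
```

View pics/j5s.png

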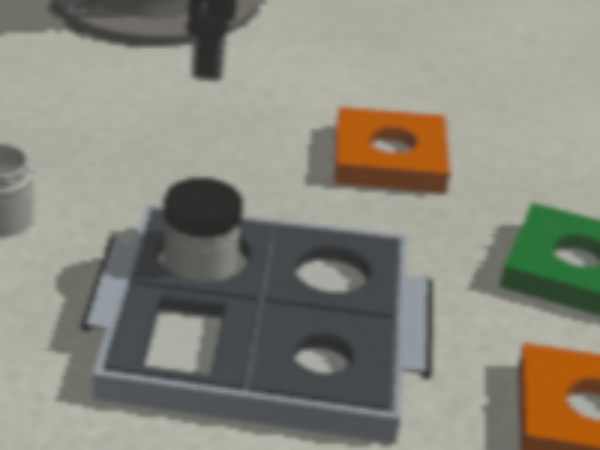

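View pics/j5.png

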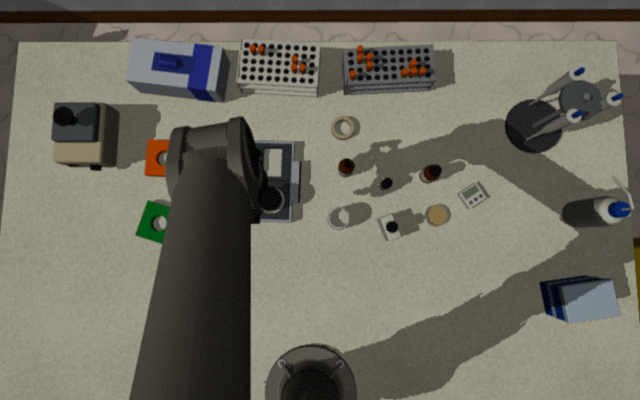

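Jar stands upright in the large recess. The flat bottle (390,227) is now lit, so I refine its yaw.

```bash
python3 - <<'E'
from h import *
f=grab_frame("top"); p=f["pixels"].astype(int)
c=cv2.resize(p[200:250,365:415].astype(np.uint8),None,fx=12,fy=12,interpolation=cv2.INTER_NEAREST)[:,:,::-1].copy()
a=np.radians(20.5); ex=np.array([np.cos(a),np.sin(a)]); ey=np.array([-ex[1],ex[0]]); q=np.array([.4208,-.1972])
P=np.array([q+i*.032*ex+j*.017*ey for i,j in((1,1),(1,-1),(-1,-1),(-1,1))])
for z,col in((.058,(0,0,255)),(0,(0,255,0))):
    u=((proj(f,np.c_[P,np.full(4,z)])-[365,200]+.5)*12).astype(np.int32); cv2.polylines(c,[u],True,col)
cv2.imwrite("pics/flat1.png",c)
delta(.561,-.307,.17,0)
E
```

```text
t 9.7 tcp [0.4903 0.1089 0.1956] yaw 0.0 w 85.2 F [-0.6 -0.2 -0. ]
shift [ 70.5 415.9  25.8] turn [0.  0.1 0. ] rows>= 6.761896439571121
```

View pics/flat1.png

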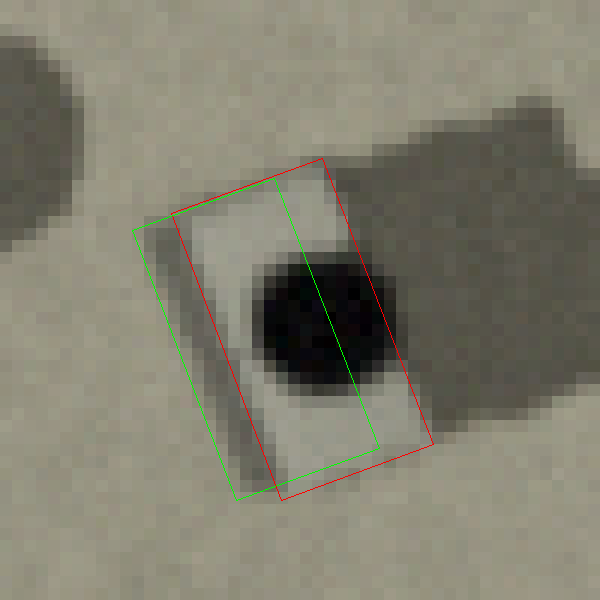

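Predicted outline at 20° matches the flat bottle. Now to the capped round bottle.

```bash
python3 -m handwheel '70 416 26 0 0 0 60;70 416 26 0 0 0 60;70 416 26 0 0 0 60;70 416 26 0 0 0 60;70 416 26 0 0 0 60;70 416 26 0 0 0 60;70 416 26 0 0 0 60;70 416 26 0 0 0 60;70 416 26 0 0 0 60;70 416 26 0 0 0 60' 40; python3 -c "
from h import *
delta(.561,-.307,.057,0)
f=grab_frame('scene'); cv2.imwrite('pics/b1s.png',cv2.resize(f['pixels'][100:250,130:330,::-1],None,fx=3,fy=3))"
```

```text
clock: 10.95
tcp_pos: [0.5614, -0.3049, 0.1699]
orientation: [-3.14, -0.004, 0.001]
contact_force: [0.9, 0.5, -0.1]
grip_width: 0.0603
t 10.95 tcp [ 0.5614 -0.3049  0.1699] yaw 0.1 w 60.3 F [ 0.9  0.5 -0.1]
shift [ -0.3   2.2 112.9] turn [-0.1  0.1  0.1] rows>= 1.8072630257447568
```

View pics/b1s.png

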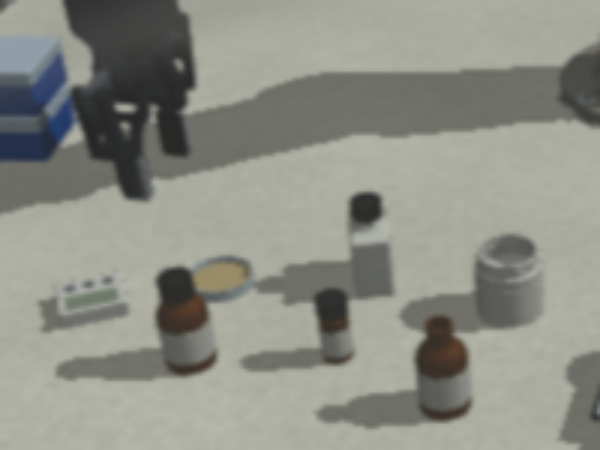

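Fingertips (135,195)/(178,150) are above the cap (176,280). Descend and grip the cap.

```bash
python3 -m handwheel '0 2 30 0 0 0 60;0 2 60 0 0 0 60;0 2 85 0 0 0 60;0 2 100 0 0 0 60;0 2 110 0 0 0 60;0 2 113 0 0 0 60;0 2 113 0 0 0 20;0 2 113 0 0 0 20;0 2 113 0 0 0 20;0 2 113 0 0 0 20;0 2 113 0 0 0 20' 40; python3 -c "
from h import *
delta(.561,-.307,.057,0)"
```

```text
clock: 12.38
tcp_pos: [0.5626, -0.3094, 0.0589]
orientation: [3.141, 0.001, 0.005]
contact_force: [1.8, 0.1, 6.4]
grip_width: 0.0269
t 12.38 tcp [ 0.5626 -0.3094  0.0589] yaw 0.0 w 26.9 F [1.8 0.1 6.4]
shift [-1.6 -2.4  1.9] turn [ 0.1 -0.2  0. ] rows>= 0.05493443118542304
```

```bash
python3 -m handwheel '0 0 -10 0 0 0 20;0 0 -20 0 0 0 20;0 0 -45 0 0 0 20;0 0 -75 0 0 0 20;0 0 -105 0 0 0 20;0 0 -125 0 0 0 20;0 0 -125 0 0 0 20' 40; python3 -c "
from h import *
delta(.493,.211,.184,0)
f=grab_frame('scene'); cv2.imwrite('pics/b2s.png',cv2.resize(f['pixels'][80:250,130:330,::-1],None,fx=3,fy=3))"
```

```text
clock: 13.25
tcp_pos: [0.5617, -0.3094, 0.1841]
orientation: [3.141, 0.0, 0.004]
contact_force: [-0.0, 0.7, -2.9]
grip_width: 0.0265
t 13.25 tcp [ 0.5617 -0.3094  0.1841] yaw 0.0 w 26.5 F [-0.   0.7 -2.9]
shift [-6.860e+01 -5.204e+02 -5.000e-01] turn [ 0.  -0.1  0. ] rows>= 8.399004227148863
```

View pics/b2s.png

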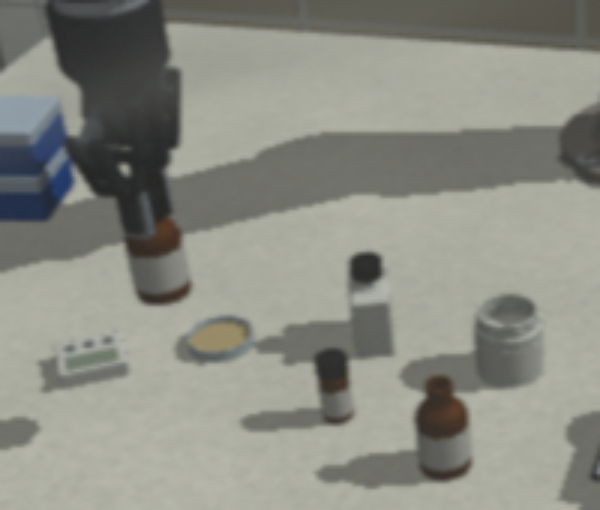

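Bottle held upright (crop (158,262)). Carry it over its recess.

```bash
python3 -m handwheel '-3 -20 0 0 0 0 20;-8 -65 0 0 0 0 20;-15 -115 0 0 0 0 20;-22 -165 0 0 0 0 20;-28 -215 0 0 0 0 20;-35 -265 0 0 0 0 20;-41 -315 0 0 0 0 20;-48 -365 0 0 0 0 20;-55 -415 0 0 0 0 20;-61 -465 0 0 0 0 20;-66 -503 0 0 0 0 20;-68 -520 0 0 0 0 20' 40;python3 -m handwheel '0 0 0 0 0 0 20;0 0 0 0 0 0 20' 40; python3 -c "
from h import *
delta(.493,.211,.071,0)
f=grab_frame('scene'); cv2.imwrite('pics/b3s.png',cv2.resize(f['pixels'][110:280,300:500,::-1],None,fx=3,fy=3))"
```

```text
clock: 14.8
tcp_pos: [0.4907, 0.2141, 0.1814]
orientation: [3.141, 0.008, -0.004]
contact_force: [0.4, 0.2, -2.2]
grip_width: 0.027
clock: 15.05
tcp_pos: [0.493, 0.209, 0.1823]
orientation: [3.14, -0.003, -0.001]
contact_force: [-0.0, -0.2, -1.1]
grip_width: 0.0271
t 15.05 tcp [0.493  0.209  0.1823] yaw -0.1 w 27.1 F [-0.  -0.2 -1.1]
shift [ 1.000e-01 -2.100e+00  1.113e+02] turn [ 0.1  0.  -0.1] rows>= 1.781727342915027
```

View pics/b3s.png

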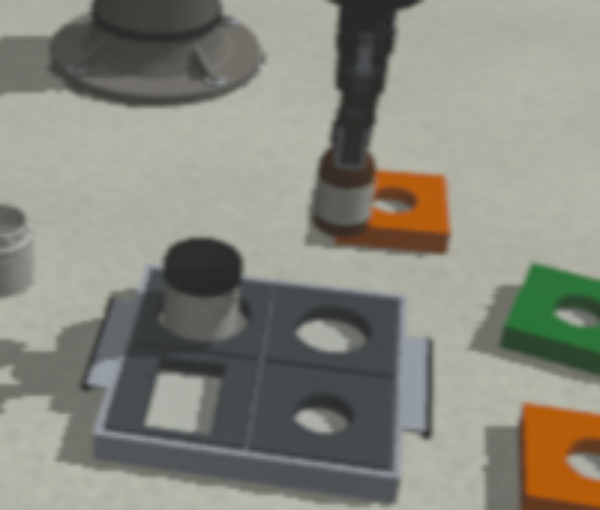

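Bottle bottom (345,228) is above the middle recess (333,330). Lower.

```bash
python3 -m handwheel '0 0 15 0 0 0 20;0 0 40 0 0 0 20;0 0 65 0 0 0 20;0 0 85 0 0 0 20;0 0 97 0 0 0 20;0 0 104 0 0 0 20;0 0 108 0 0 0 20;0 0 110 0 0 0 20;0 0 111 0 0 0 20;0 0 111 0 0 0 20' 40; python3 -c "
from h import *
delta(.493,.211,.070,0)"
```

```text
clock: 16.35
tcp_pos: [0.4932, 0.2112, 0.0719]
orientation: [-3.141, -0.001, -0.001]
contact_force: [0.4, 0.2, -1.1]
grip_width: 0.027
t 16.35 tcp [0.4932 0.2112 0.0719] yaw 0.0 w 27.0 F [ 0.4  0.2 -1.1]
shift [-0.2  0.2  1.9] turn [-0. -0.  0.] rows>= 0.030860224351703765
```

```bash
python3 -m handwheel '0 1 1 0 0 0 20;0 2 2 0 0 0 20;0 2 2.5 0 0 0 20;0 2 2.5 0 0 0 20' 40; python3 -c "
from h import *
delta(.493,.211,.070,0)
f=grab_frame('scene'); cv2.imwrite('pics/b4s.png',cv2.resize(f['pixels'][110:280,300:500,::-1],None,fx=3,fy=3))"
```

```text
clock: 16.85
tcp_pos: [0.4932, 0.2093, 0.0698]
orientation: [-3.141, -0.0, -0.0]
contact_force: [-1.1, 0.3, 5.9]
grip_width: 0.0268
t 16.85 tcp [0.4932 0.2093 0.0698] yaw 0.0 w 26.8 F [-1.1  0.3  5.9]
shift [-0.2 -1.7 -0.2] turn [-0. -0.  0.] rows>= 0.027060888033378007
```

View pics/b4s.png

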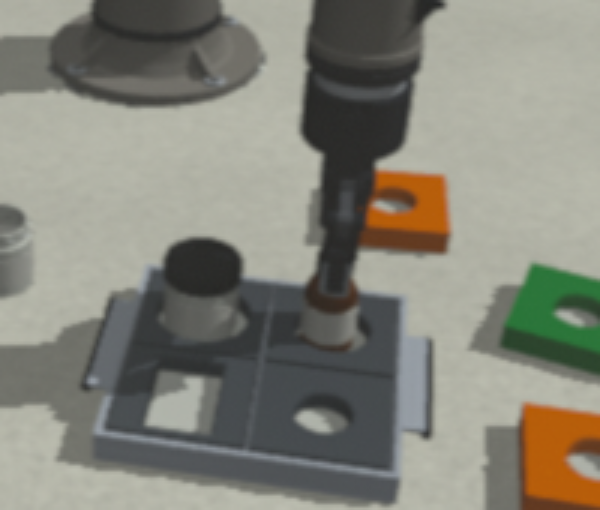

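Bottle in the recess, floor contact of 6 N at the expected height. Release and rise.

```bash
python3 -m handwheel '0 0 0 0 0 0 30;0 0 0 0 0 0 45;0 0 0 0 0 0 55;0 0 0 0 0 0 55;0 0 -20 0 0 0 55;0 0 -50 0 0 0 55;0 0 -90 0 0 0 55;0 0 -120 0 0 0 55;0 0 -120 0 0 0 55' 40; python3 -c "
from h import *
delta(.532,-.191,.16,0)
f=grab_frame('scene'); cv2.imwrite('pics/b5s.png',cv2.resize(f['pixels'][110:280,300:500,::-1],None,fx=3,fy=3))"
```

```text
clock: 18.02
tcp_pos: [0.4945, 0.2096, 0.1913]
orientation: [-3.139, -0.0, -0.006]
contact_force: [-0.1, -0.5, -1.1]
grip_width: 0.0553
t 18.02 tcp [0.4945 0.2096 0.1913] yaw 0.0 w 55.3 F [-0.1 -0.5 -1.1]
shift [ 37.4 400.7  30.3] turn [-0.2 -0.2  0. ] rows>= 6.457299745751859
```

View pics/b5s.png

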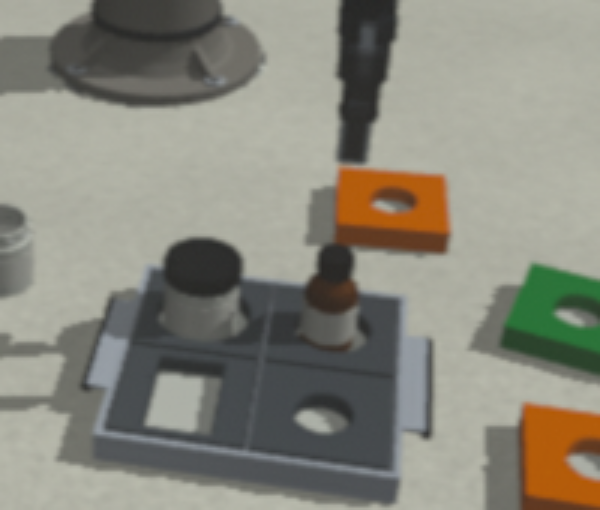

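Bottle stands upright. Next the vial.

```bash
python3 -m handwheel '38 401 30 0 0 0 50;38 401 30 0 0 0 50;38 401 30 0 0 0 50;38 401 30 0 0 0 50;38 401 30 0 0 0 50;38 401 30 0 0 0 50;38 401 30 0 0 0 50;38 401 30 0 0 0 50;38 401 30 0 0 0 50;38 401 30 0 0 0 50' 40; python3 -c "
from h import *
delta(.532,-.191,.034,0)
f=grab_frame('scene'); cv2.imwrite('pics/v1s.png',cv2.resize(f['pixels'][100:250,130:330,::-1],None,fx=3,fy=3))"
```

```text
clock: 19.32
tcp_pos: [0.5312, -0.1901, 0.1587]
orientation: [-3.141, -0.004, 0.001]
contact_force: [-0.0, 0.8, 1.1]
grip_width: 0.05
t 19.32 tcp [ 0.5312 -0.1901  0.1587] yaw 0.2 w 50.0 F [-0.   0.8  1.1]
shift [  0.9   1.  124.7] turn [-0.1  0.   0.2] rows>= 1.9948476695632746
```

View pics/v1s.png

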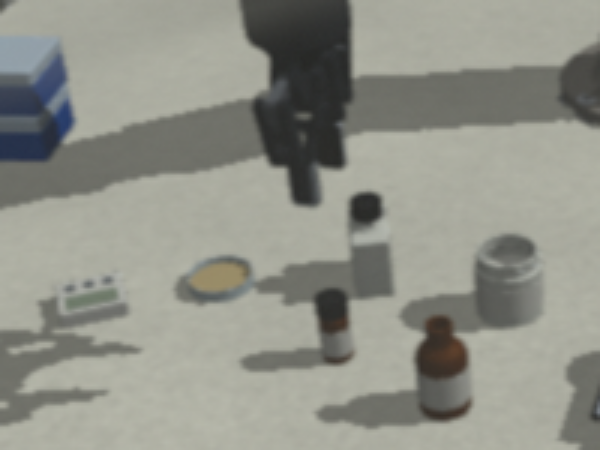

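Fingertips (305,200)/(333,165) above the vial cap (331,303). Descend, grip, and a small lift.

```bash
python3 -m handwheel '0 0 30 0 0 0 50;0 0 60 0 0 0 50;0 0 90 0 0 0 50;0 0 110 0 0 0 50;0 0 120 0 0 0 50;0 0 124 0 0 0 50;0 0 124 0 0 0 50;0 0 124 0 0 0 20;0 0 124 0 0 0 20;0 0 124 0 0 0 20;0 0 124 0 0 0 20' 40; python3 -c "
from h import *
delta(.532,-.191,.034,0)"
```

```text
clock: 20.75
tcp_pos: [0.5318, -0.1922, 0.0358]
orientation: [3.141, 0.0, 0.002]
contact_force: [-0.6, 1.1, 6.0]
grip_width: 0.0248
t 20.75 tcp [ 0.5318 -0.1922  0.0358] yaw 0.0 w 24.8 F [-0.6  1.1  6. ]
shift [ 0.2 -1.2  1.8] turn [ 0.  -0.1  0. ] rows>= 0.03502769465592478
```

```bash
python3 -m handwheel '0 0 -10 0 0 0 20;0 0 -20 0 0 0 20;0 0 -45 0 0 0 20;0 0 -75 0 0 0 20;0 0 -105 0 0 0 20;0 0 -135 0 0 0 20;0 0 -145 0 0 0 20;0 0 -145 0 0 0 20' 40; python3 -c "
from h import *
delta(.595,.2085,.18,0)
f=grab_frame('scene'); cv2.imwrite('pics/v2s.png',cv2.resize(f['pixels'][80:250,130:330,::-1],None,fx=3,fy=3))"
```

```text
clock: 21.75
tcp_pos: [0.5313, -0.1918, 0.1804]
orientation: [-3.141, -0.001, -0.001]
contact_force: [-0.3, 0.3, -0.9]
grip_width: 0.0252
t 21.75 tcp [ 0.5313 -0.1918  0.1804] yaw 0.0 w 25.2 F [-0.3  0.3 -0.9]
shift [  63.9 -400.3    0.5] turn [-0.  -0.1  0. ] rows>= 6.486052203358268
```

View pics/v2s.png

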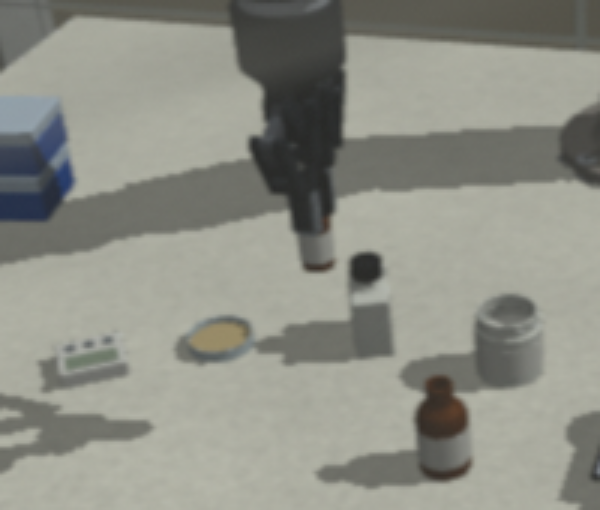

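Vial held (crop (317,245)). Carry it to the smallest recess.

```bash
python3 -m handwheel '3 -20 0 0 0 0 20;10 -60 0 0 0 0 20;16 -103 0 0 0 0 20;23 -146 0 0 0 0 20;30 -189 0 0 0 0 20;37 -232 0 0 0 0 20;44 -275 0 0 0 0 20;51 -318 0 0 0 0 20;57 -358 0 0 0 0 20;61 -386 0 0 0 0 20;63.5 -399 0 0 0 0 20;63.5 -399 0 0 0 0 20' 40;python3 -m handwheel '0 0 0 0 0 0 20;0 0 0 0 0 0 20' 40; python3 -c "
from h import *
delta(.595,.2075,.047,0)
f=grab_frame('scene'); cv2.imwrite('pics/v3s.png',cv2.resize(f['pixels'][110:280,300:500,::-1],None,fx=3,fy=3))"
```

```text
clock: 23.3
tcp_pos: [0.5941, 0.2071, 0.1791]
orientation: [3.141, 0.002, -0.002]
contact_force: [-0.4, 0.3, 0.2]
grip_width: 0.0253
clock: 23.55
tcp_pos: [0.5946, 0.2054, 0.1802]
orientation: [3.141, -0.003, -0.0]
contact_force: [0.4, 0.3, 0.5]
grip_width: 0.025
t 23.55 tcp [0.5946 0.2054 0.1802] yaw -0.1 w 25.0 F [0.4 0.3 0.5]
shift [  0.4  -2.2 133.2] turn [ 0.   0.  -0.1] rows>= 2.131982514572097
```

View pics/v3s.png

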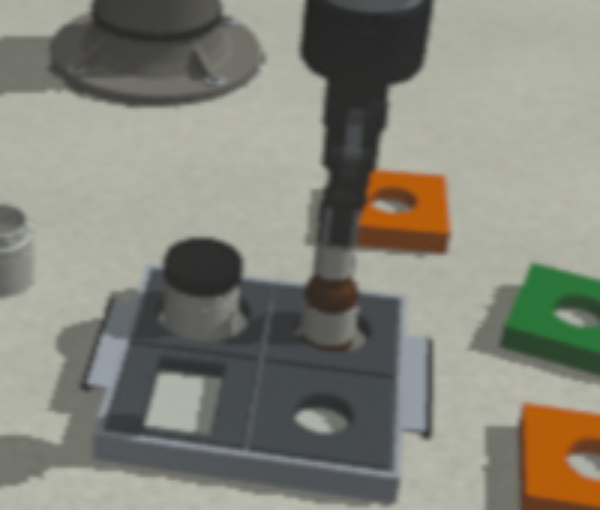

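```bash
python3 -m handwheel '0 0 15 0 0 0 20;0 0 40 0 0 0 20;0 0 65 0 0 0 20;0 0 90 0 0 0 20;0 0 110 0 0 0 20;0 0 120 0 0 0 20;0 0 127 0 0 0 20;0 0 130 0 0 0 20;0 0 130 0 0 0 20;0 0 130 0 0 0 20' 40; python3 -c "
from h import *
delta(.595,.2075,.047,0)
f=grab_frame('scene'); cv2.imwrite('pics/v4s.png',cv2.resize(f['pixels'][170:280,380:480,::-1],None,fx=5,fy=5))"
```

```text
clock: 24.85
tcp_pos: [0.5949, 0.2072, 0.0507]
orientation: [-3.141, -0.001, -0.001]
contact_force: [-0.1, 0.7, -0.2]
grip_width: 0.0247
t 24.85 tcp [0.5949 0.2072 0.0507] yaw 0.0 w 24.7 F [-0.1  0.7 -0.2]
shift [ 0.1 -0.3  3.7] turn [-0.  -0.1  0. ] rows>= 0.059760006938980884
```

View pics/v4s.png

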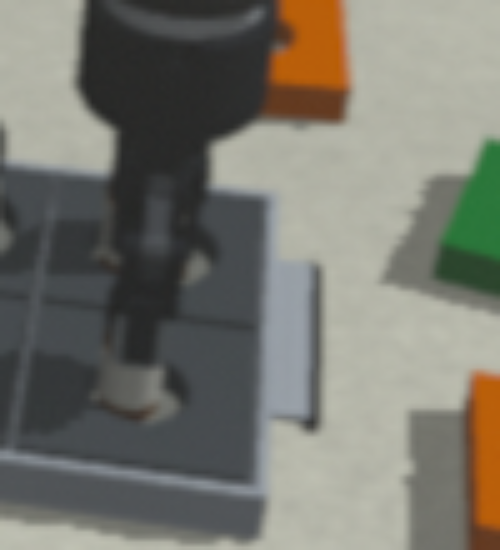

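Vial bottom (130,405) is inside the recess; a few mm to go.

```bash
python3 -m handwheel '0 0 2 0 0 0 20;0 0 3 0 0 0 20;0 0 4 0 0 0 20;0 0 4.5 0 0 0 20;0 0 4.5 0 0 0 20' 40; python3 -c "
from h import *
delta(.595,.2075,.047,0)"
```

```text
clock: 25.52
tcp_pos: [0.5948, 0.2072, 0.0467]
orientation: [-3.141, -0.0, -0.0]
contact_force: [-3.1, -1.2, 8.2]
grip_width: 0.0248
t 25.52 tcp [0.5948 0.2072 0.0467] yaw 0.0 w 24.8 F [-3.1 -1.2  8.2]
shift [ 0.2 -0.3 -0.3] turn [-0. -0.  0.] rows>= 0.00775881737595013
```

```bash
python3 -m handwheel '0 0 0 0 0 0 30;0 0 0 0 0 0 40;0 0 0 0 0 0 48;0 0 0 0 0 0 48;0 0 -20 0 0 0 48;0 0 -50 0 0 0 48;0 0 -90 0 0 0 48;0 0 -130 0 0 0 48;0 0 -140 0 0 0 48' 40; python3 -c "
from h import *
delta(.421,-.1975,.17,-70)
f=grab_frame('scene'); cv2.imwrite('pics/v5s.png',cv2.resize(f['pixels'][110:280,300:500,::-1],None,fx=3,fy=3))"
```

```text
clock: 26.65
tcp_pos: [0.5964, 0.2073, 0.1899]
orientation: [-3.139, 0.0, -0.009]
contact_force: [-0.6, -0.4, -0.1]
grip_width: 0.0479
t 26.65 tcp [0.5964 0.2073 0.1899] yaw -0.0 w 47.9 F [-0.6 -0.4 -0.1]
shift [-175.4  404.9   17.9] turn [-0.3 -0.2 70. ] rows>= 7.06529761991092
```

View pics/v5s.png

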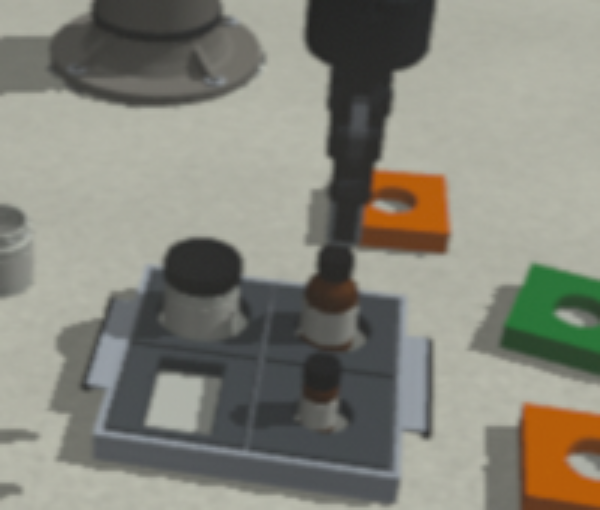

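Vial stands upright in its recess. Now the flat bottle with the jaws across its short side.

```bash
python3 -m handwheel '-175 405 18 0 0 70 70;-175 405 18 0 0 70 70;-175 405 18 0 0 70 70;-175 405 18 0 0 70 70;-175 405 18 0 0 70 70;-175 405 18 0 0 70 70;-175 405 18 0 0 70 70;-175 405 18 0 0 70 70;-175 405 18 0 0 70 70;-175 405 18 0 0 70 70;-175 405 18 0 0 70 70;-175 405 18 0 0 70 70' 40; python3 -c "
from h import *
delta(.421,-.1975,.028,-70)
f=grab_frame('scene'); cv2.imwrite('pics/f1s.png',cv2.resize(f['pixels'][80:230,170:350,::-1],None,fx=4,fy=4))"
```

```text
clock: 28.2
tcp_pos: [0.42, -0.1972, 0.1676]
orientation: [-2.575, 1.799, 0.0]
contact_force: [0.5, -0.2, -0.1]
grip_width: 0.0702
t 28.2 tcp [ 0.42   -0.1972  0.1676] yaw -69.9 w 70.2 F [ 0.5 -0.2 -0.1]
shift [  0.6  -0.8 139.6] turn [0.  0.  0.1] rows>= 2.2331419052658545
```

View pics/f1s.png

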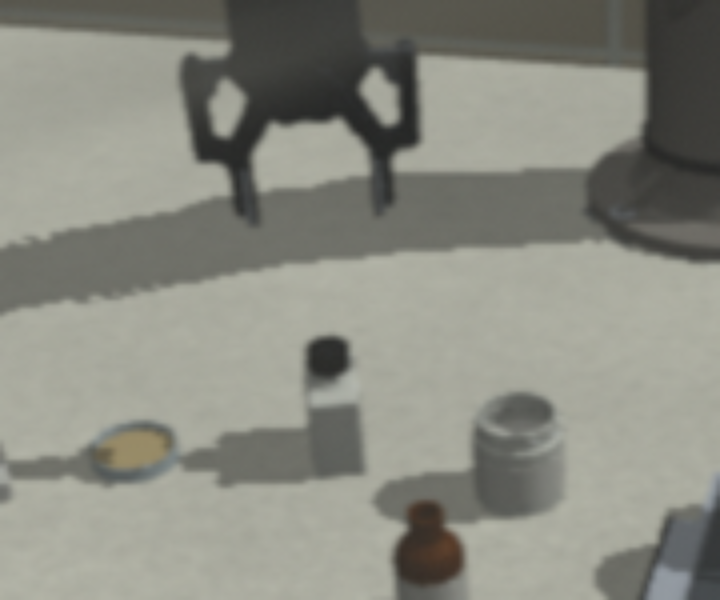

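Fingers (248,215)/(383,205) straddle the flat bottle's cap (328,355). Descend and grip.

```bash
python3 -m handwheel '0 0 30 0 0 0 70;0 0 60 0 0 0 70;0 0 90 0 0 0 70;0 0 115 0 0 0 70;0 0 130 0 0 0 70;0 0 139 0 0 0 70;0 0 139 0 0 0 70;0 0 139 0 0 0 25;0 0 139 0 0 0 25;0 0 139 0 0 0 25;0 0 139 0 0 0 25;0 0 139 0 0 0 25' 40; python3 -c "
from h import *
delta(.421,-.1975,.028,-70)"
```

```text
clock: 29.75
tcp_pos: [0.4203, -0.1983, 0.0293]
orientation: [-2.573, 1.801, -0.002]
contact_force: [-0.3, -0.0, 6.6]
grip_width: 0.0335
t 29.75 tcp [ 0.4203 -0.1983  0.0293] yaw -70.0 w 33.5 F [-0.3 -0.   6.6]
shift [-0.5 -0.9  1.4] turn [-0.1 -0.   0. ] rows>= 0.027344596096366008
```

```bash
python3 -m handwheel '0 0 -10 0 0 0 25;0 0 -20 0 0 0 25;0 0 -45 0 0 0 25;0 0 -75 0 0 0 25;0 0 -105 0 0 0 25;0 0 -135 0 0 0 25;0 0 -145 0 0 0 25;0 0 -145 0 0 0 25' 40; python3 -c "
from h import *
delta(.5925,.1065,.175,-91.3)
f=grab_frame('scene'); cv2.imwrite('pics/f2s.png',cv2.resize(f['pixels'][60:230,170:350,::-1],None,fx=3,fy=3))"
```

```text
clock: 30.75
tcp_pos: [0.4198, -0.1976, 0.1738]
orientation: [-2.573, 1.8, -0.001]
contact_force: [-0.5, 1.5, -2.0]
grip_width: 0.0331
t 30.75 tcp [ 0.4198 -0.1976  0.1738] yaw -69.9 w 33.1 F [-0.5  1.5 -2. ]
shift [-226.5 -266.5   -0.9] turn [-0.1  0.  21.4] rows>= 5.595531415019627
```

View pics/f2s.png

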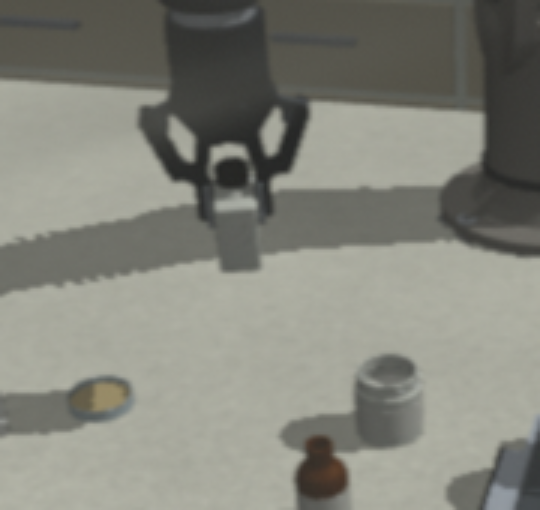

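Flat bottle held upright. Carry and turn to the tray's yaw.

```bash
python3 -m handwheel '-10 -12 0 0 0 2 25;-32 -37 0 0 0 4 25;-56 -66 0 0 0 6 25;-82 -96 0 0 0 8 25;-108 -127 0 0 0 10 25;-134 -158 0 0 0 13 25;-160 -188 0 0 0 15 25;-185 -218 0 0 0 18 25;-207 -244 0 0 0 20 25;-220 -259 0 0 0 21.4 25;-226.5 -266.5 0 0 0 21.4 25;-226.5 -266.5 0 0 0 21.4 25' 40;python3 -m handwheel '0 0 0 0 0 0 25;0 0 0 0 0 0 25' 40; python3 -c "
from h import *
delta(.5925,.1065,.041,-91.3)
f=grab_frame('scene'); cv2.imwrite('pics/f3s.png',cv2.resize(f['pixels'][110:280,300:500,::-1],None,fx=3,fy=3))"
```

```text
clock: 32.3
tcp_pos: [0.5921, 0.1059, 0.1726]
orientation: [2.194, -2.246, -0.001]
contact_force: [0.5, -0.8, -2.0]
grip_width: 0.0336
clock: 32.55
tcp_pos: [0.5922, 0.105, 0.1737]
orientation: [-2.193, 2.25, 0.0]
contact_force: [-0.3, 0.0, -1.7]
grip_width: 0.0337
t 32.55 tcp [0.5922 0.105  0.1737] yaw -91.5 w 33.7 F [-0.3  0.  -1.7]
shift [ -1.5  -0.3 132.7] turn [ 0.   0.  -0.2] rows>= 2.1239620723661616
```

View pics/f3s.png

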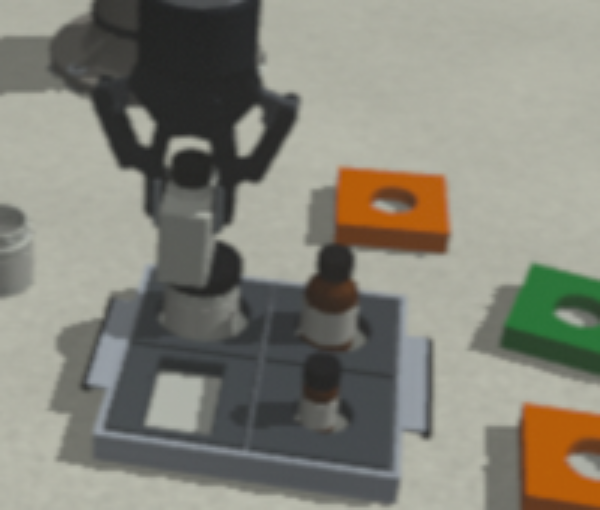

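```bash
python3 -m handwheel '0 0 15 0 0 0 25;0 0 40 0 0 0 25;0 0 65 0 0 0 25;0 0 90 0 0 0 25;0 0 105 0 0 0 25;0 0 115 0 0 0 25;0 0 122 0 0 0 25;0 0 127 0 0 0 25;0 0 129 0 0 0 25;0 0 129 0 0 0 25;0 0 129 0 0 0 25' 40; python3 -c "
from h import *
delta(.5925,.1065,.041,-91.3)
f=grab_frame('scene'); cv2.imwrite('pics/f4s.png',cv2.resize(f['pixels'][150:280,310:470,::-1],None,fx=4,fy=4))"
```

```text
clock: 33.98
tcp_pos: [0.5928, 0.1061, 0.045]
orientation: [-2.194, 2.248, -0.0]
contact_force: [-0.9, -0.2, -1.6]
grip_width: 0.0333
t 33.98 tcp [0.5928 0.1061 0.045 ] yaw -91.4 w 33.3 F [-0.9 -0.2 -1.6]
shift [-0.4  0.3  4. ] turn [-0.   0.  -0.1] rows>= 0.06390678285926128
```

View pics/f4s.png

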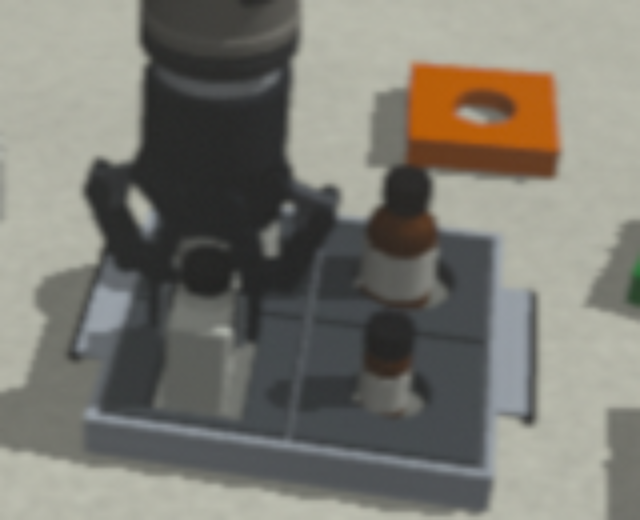

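```bash
python3 - <<'E'
from h import *
f=grab_frame("scene"); p=f["pixels"]
c=cv2.resize(p[150:280,310:470,::-1],None,fx=5,fy=5).copy()
a=np.radians(-1.3); ex=np.array([np.cos(a),np.sin(a)]); ey=np.array([-ex[1],ex[0]])
def sq(q,X,Y,z,col):
    P=np.array([q+i*X*ex+j*Y*ey for i,j in((1,1),(1,-1),(-1,-1),(-1,1))])
    u=((proj(f,np.c_[P,np.full(4,z)])-[310,150]+.5)*5).astype(np.int32); cv2.polylines(c,[u],True,col)
q=np.array([.5929,.1067]); sq(q,.04,.025,.026,(0,0,255)); sq(q,.049,.049,.026,(0,255,255))
q=readout.get_obs()["tcp_pos"][:2]; sq(q,.032,.017,.015,(0,255,0)); sq(q,.032,.017,.073,(0,255,0))
cv2.imwrite("pics/f5s.png",c)
E
```

```text
(no output)
```

View pics/f5s.png

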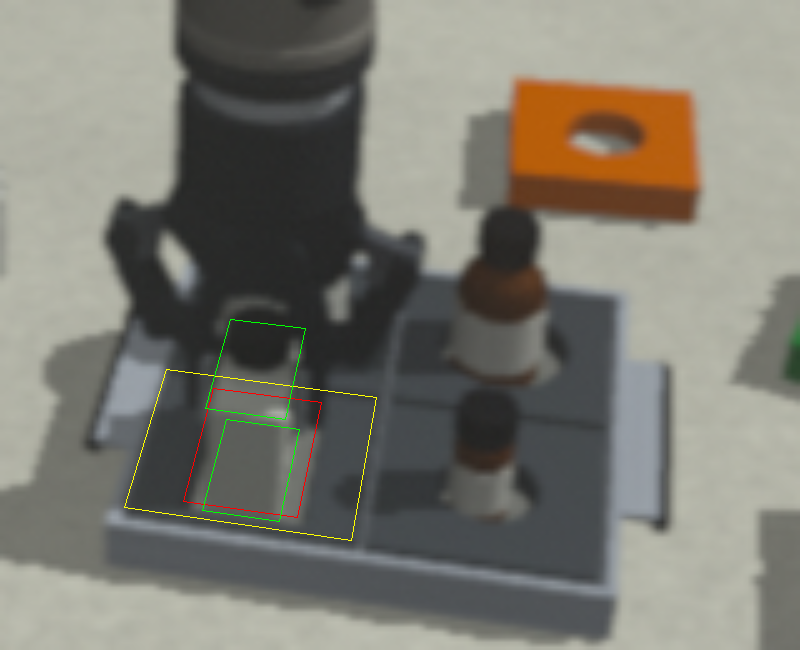

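The overlay agrees within about 1 px; the bottle may be 2–3 mm toward −y, so I nudge +y by 2 mm while setting it down.

```bash
python3 -m handwheel '-2 0 1 0 0 0 25;-2 0 2.5 0 0 0 25;-2 0 3.5 0 0 0 25;-2 0 4.5 0 0 0 25;-2 0 5 0 0 0 25;-2 0 5 0 0 0 25' 40; python3 -c "
from h import *
delta(.5925,.1085,.041,-91.3)"
```

```text
clock: 34.83
tcp_pos: [0.5925, 0.1079, 0.0404]
orientation: [-2.194, 2.248, 0.001]
contact_force: [-3.8, 0.1, 6.7]
grip_width: 0.0334
t 34.83 tcp [0.5925 0.1079 0.0404] yaw -91.4 w 33.4 F [-3.8  0.1  6.7]
shift [-0.5  0.1 -0.6] turn [ 0.   0.  -0.1] rows>= 0.012962005193016723
```

```bash
python3 -m handwheel '0 0 0 0 0 0 38;0 0 0 0 0 0 48;0 0 0 0 0 0 58;0 0 0 0 0 0 58;0 0 -20 0 0 0 58;0 0 -50 0 0 0 58;0 0 -90 0 0 0 58;0 0 -130 0 0 0 58;0 0 -150 0 0 0 58' 40; python3 -m handwheel '320 -60 -150 0 0 0 58;320 -60 -150 0 0 0 58;320 -60 -150 0 0 0 58;320 -60 -150 0 0 0 58;320 -60 -150 0 0 0 58;320 -60 -150 0 0 0 58;320 -60 -150 0 0 0 58;320 -60 -150 0 0 0 58;320 -60 -150 0 0 0 58'; python3 -c "
from h import *
f=grab_frame('scene'); cv2.imwrite('pics/e1s.png',cv2.resize(f['pixels'][110:280,240:480,::-1],None,fx=3,fy=3))
f=grab_frame('top'); cv2.imwrite('pics/e1.png',cv2.resize(f['pixels'][120:250,190:420,::-1],None,fx=3,fy=3))"
```

```text
clock: 35.95
tcp_pos: [0.5936, 0.1077, 0.1928]
orientation: [-2.192, 2.246, -0.002]
contact_force: [-0.4, -0.7, -0.5]
grip_width: 0.0584
clock: 37.08
tcp_pos: [0.645, -0.211, 0.3387]
orientation: [2.197, -2.245, -0.003]
contact_force: [0.5, 0.3, 0.2]
grip_width: 0.0578
```

View pics/e1s.png

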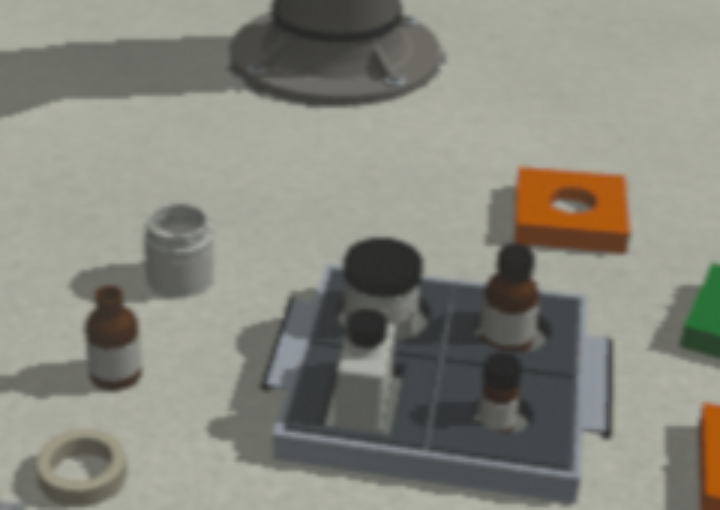

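View pics/e1.png

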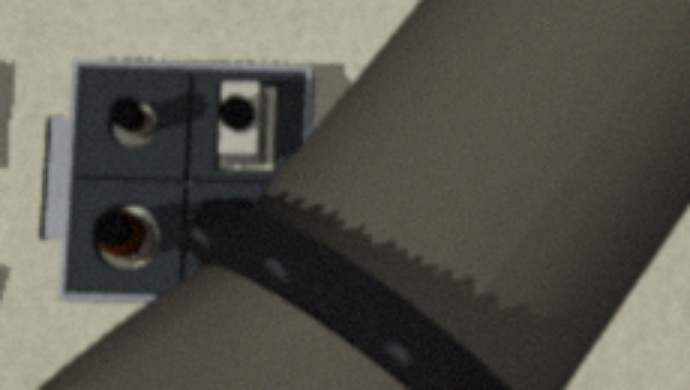

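All four stand in their recesses in the scene view. I move the arm further aside to measure positions in the top view.

```bash
python3 -m handwheel '190 170 0 0 0 0 58;190 170 0 0 0 0 58;190 170 0 0 0 0 58;190 170 0 0 0 0 58;190 170 0 0 0 0 58;190 170 0 0 0 0 58;190 170 0 0 0 0 58;190 170 0 0 0 0 58'; python3 - <<'E'
from h import *
f=grab_frame('top'); p=f["pixels"].astype(int); mx=p.max(2)
cv2.imwrite('pics/e2.png',cv2.resize(f['pixels'][120:250,190:420,::-1],None,fx=3,fy=3))
ins=dict(jar=(.491,.109),bottle=(.4933,.2109),flat=(.5929,.1067),vial=(.5952,.2086))
for n,h,d in (("jar",.065,62),("bottle",.085,28),("flat",.082,28),("vial",.06,26)):
    z=h+.011; u=proj(f,[*ins[n],z])[0]; rad=d/2000*370/(.95-z)
    m=blob(f,(mx<28)&(p[:,:,0]-p[:,:,2]<6),(int(u[0]),int(u[1])),int(rad+4)); b=m.nonzero(); c=cast(f,(b[1].mean(),b[0].mean()),z)[0]
    print(n,c[:2].round(4),"off mm",((c[:2]-ins[n])*1000).round(1),"diam",2000*np.sqrt(m.sum()/np.pi)*(.95-z)/370)
E
```

```text
clock: 38.17
tcp_pos: [0.4717, -0.3978, 0.3393]
orientation: [2.198, -2.245, -0.001]
contact_force: [-1.2, 0.2, -0.2]
grip_width: 0.058
jar [0.493  0.1138] off mm [2.  4.8] diam 62.053232685788004
bottle [0.493  0.2091] off mm [-0.3 -1.8] diam 29.35033525935536
flat [0.5905 0.1086] off mm [-2.4  1.9] diam 24.377759236464797
vial [0.5943 0.2061] off mm [-0.9 -2.5] diam 26.940329131238503
```

View pics/e2.png

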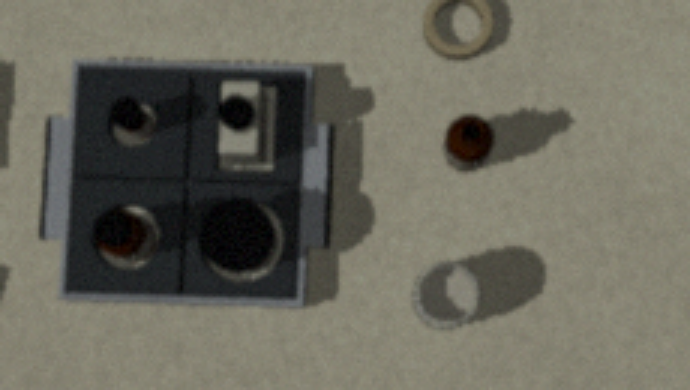

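All four centres are within 5 mm of their recess centres (limit 13 mm), and the open jar and bottle are where they were. Hand in.

```bash
python3 -c "
from h import *
o=readout.get_obs(); print(o['clock'],abs(o['qvel']).max(),o['contact_force'].round(1))
print(workorder.hand_in())"
```

```text
38.225 0.006800086472024281 [-0.2  0.4  0.3]
the job is handed in; nothing more can be done
None
```

All four closed containers are in their own recesses in the carrier tray, and the job was handed in at about 38 s. Each was gripped (flat bottle by its body, the others by lid or cap), lowered until it touched the recess floor (6–16 N), and then released.

**Placement:** the last top view put the containers off their recess centres by the distances below, against a limit of 13 mm. The jar figure may be a little high, because its black lid merges with the shadow on the dark insert.

| Container | Offset from recess centre |
|---|---|
| jar | about 5 mm |
| flat bottle | about 3 mm |
| vial | about 3 mm |
| round bottle | about 2 mm |

**Upright and seated:** all four look upright in the scene view, and each touched down at the expected floor height.

**Left alone:** the open jar and open bottle were not touched. They look unmoved in the last picture, though I did not measure them again.

**Disagreement:** the two cameras differed by about 1 pixel (2–3 mm) on where the flat bottle sat. I moved it 2 mm to split the difference before setting it down.

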